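Set the divider, load and latch the fitter's case

ROBOT

A 6-joint arm with a two-finger parallel gripper is mounted at the origin on the work surface; the furniture and walls round the work are solid. World frame = base frame: x ahead of the robot, y to its left, z up, the work surface at z = 0. Lengths are in m, angles in rad, forces in N, time in s.
With the tool pointing down it reaches from about 0.425 to 0.95 m from the base axis. Payload 3.5 kg.
Tool frame: the origin (TCP) lies on the centre line of the jaws, within the pads' length; the fingertips stand 8 mm ahead of it and the grasp point (between the pads) lies 11 mm behind it; z points along the fingers, y is the line along which they close (so a half turn about z gives the same grasp; the last joint's range is limited). The gripper opens to 85 mm and grips with 20 to 120 N. Pads are 22 mm wide; open, the fingers measure 114 mm over their backs; the gripper's body (76 mm by 85 mm) begins 54 mm behind the grasp point. The pads swing forward as they close: fully open they stand 13 mm farther back than shut.
Start: joints at [1.071, 0.286, 1.577, -0, 1.279, -0.15], TCP at [0.231, 0.634, 0.239] pointing down, gripper open.
Joint ranges: [-2.77, 2.77], [-0.9, 2.22], [0.21, 2.48], [-1.53, 4.67], [0.24, 2.81], [-2.84, 2.84]. Speed limits (rad/s): [2.79, 2.79, 3.14, 3.14, 3.14, 3.14].

INTERFACE

Orientations are given as a unit quaternion [x, y, z, w].
In Python, from plant import ctrl gives the robot as it stands. The module is installed in compiled form; this text tells all that it offers.
- The arm moves only by the tool send_rows, never from a script. Its argument "steps" is a list of rows, each a list of 5 numbers: the shift along the tool's x, y, z in m, then the turn about the tool's z in degrees, then the opening, from -1 (shut) to 1 (fully open). A call has 1 to 12 rows; each row is the pose to reach, as a shift and turn from the pose commanded when the call began, along the tool's axes at that moment; what a row does not reach only later rows make up. A row lasts 1/10 s, in which the tool goes at most 50 mm and 8.59 degrees, less where a joint would pass 70% of its speed; a pose out of reach is approached as far as the arm can. A call with a gripper value outside its range is refused whole. The fingers move at their own pace and stop on an object; "squeeze" is the grip in N (left out, the last holds). Time passes only in rows, so rows that repeat a pose let the fingers close. It gives the time, the measured TCP pose, the force, the opening and the grip force at its end, in the units of the state.
- ctrl.get_state(): the state, without advancing time (a new reading comes with each control period).
- ctrl.read_camera(name): name is "scene" or "top"; returns the picture (384x512x3 uint8, red, green, blue); there is no depth.
- ctrl.calibration(name): a dict with "intrinsics" (3x3 intrinsics, pixels), "extrinsics" (4x4, takes a point from world to camera coordinates). Camera axes: x right, y up, looking along -z (the intrinsics and any distortion apply to the point x, -y, -z); pixel columns grow to the right and rows downward; lengths in m; the calibration is good to about 2 mm. A picture is of the moment at which its call begins. calibration takes no time and is no camera call.
- ctrl.sign_off(): hands the job in; it is judged then, once.
The state is a dict: "time": time; "qpos": joint angles; "dq": joint speeds; "joint_efforts": joint torques, N m; "eef_pos": TCP position; "tcp_rot": TCP orientation; "contact_force": force on the tool from outside, world axes, zero at the start; "wrist_torque": the same for the moment, N m; "opening": opening from 0.0 (shut) to 1.0 (fully open); "finger_force": force on a finger pad.
Only numpy, scipy, OpenCV 4.12 (cv2) and the standard library are available. Lean on these libraries where they do the work, as an engineer would, in place of code of your own. Each camera call takes 0.05 s, during which the arm holds its last target. There are 200 camera calls.

TASK

Pack the fitter's case: squeeze the divider's release lever, keep it squeezed while you slide the divider to the notch that the cone-shaped pointer marks, and let go so that it locks there. Then put every loose wooden packing block on the worktop, and the small box of screws if there is one, into the lengthened bay to the left of the divider, side by side on its floor and none on top of another, shut the lid fully and flip all four clips on its ends down flat against the case.

Things in the scene. Friction and masses are not known exactly. Their poses are not given: they have to be found in the camera images.
- case: grey steel case fixed to the worktop, its -x side facing the robot, +y its left end. Origin under its centre at worktop level. Outside 150 (x) x 360 (y) mm, inside 140 x 350, walls and floor 5, rim at z = 63. A 12 mm high rail plate reaches 118 mm out in front of the front wall (y -180 to +120); steel pins on it, 20 mm apart after a long first gap, make the divider's notches
- bay_end (a point): foot of the bay's left (+y) end wall, at the middle of its inner face on the case's floor (z = 5 mm), case x = 0, y = +175 mm. The bay to load runs from here along case -y to the divider
- divider (a joint): slide of the divider, m: a 10 mm thick cross wall in the case, carried through the front wall by a handle in front. 0 = bay 125 mm long; grows by moving along case -y (to the right), lengthening the bay as much. It starts in a long parking gap (0 to 0.06, loose there); beyond are notches at 0.080, 0.100 ... 0.180 (its end). Friction 1.2 N; a pawl locks it unless the lever is squeezed
- divider_index (a point): on the handle, in the divider's middle plane, z = 85 mm, 66 mm in front of the front wall; axes as the case's. Grip plates stand either side in case x, tops at z = 100: front one (fixed, black, 46 mm wide) with its outer face 12 mm to -x; rear one (steel release lever, 28 mm wide with a 46 mm cap 2 mm proud) with its outer face at +26 mm free, +12 mm fully squeezed
- release (a joint): travel of the release lever (rear plate) towards the fixed front plate, m: 0 = free, pawl in a notch; 0.014 = fully squeezed against its stop; pawl clear of the pins above about 0.011. Spring 4 N free, 8 N squeezed; let go, it springs back and the pawl drops into the nearest notch (staying between 0.003 and 0.011 it stands on a pin, unlocked)
- pointer: index pointer: slender steel cone on a square foot, 34 mm high, on the rail plate in front of the handle at one of three marked notches (low round buttons, 5 mm high, mark the other two, which do not count). Origin under its centre, axes as the case's. The divider is right when divider_index has the pointer's y in the case's frame (play 1 mm)
- lid (a joint): hinge of the grey lid, rad: 0 = shut flat on the rim, about 1.57 = upright. Friction keeps it where it is left; about 1 to 4 N at the front edge swings it
- lid_hinge (a point): middle of the lid's hinge line (along case y) on top of the back wall, case x = +75 mm, z = 63.5 mm: the underside of the shut lid. The lid is 7 mm thick (8.5 at its raised panels), 358 mm long in y
- lid_front (a point): middle of the lid's free edge, half way through its thickness, 152 mm from the hinge line
- clip_left_front (a joint): hinge of the left (case +y) front black clip, rad: flap 34 mm wide (along case x), 42 long, 5 thick, hinged along case x on the lid's left end. 0 = hanging flat against the end wall of the shut case (latched); 1.57 = sticking straight out sideways. Friction (1 N at the tip) holds it; swing it down by its upper, outer face, 6 mm outside the hinge line when down
- clip_left_front_hinge (a point): middle of the left front clip's hinge line, on the lid's left end; moves with the lid (on the shut lid: case x = -45, y = +183.5, z = 67 mm)
- clip_left_back (a joint): hinge of the left (case +y) back black clip, rad: flap 34 mm wide (along case x), 42 long, 5 thick, hinged along case x on the lid's left end. 0 = hanging flat against the end wall of the shut case (latched); 1.57 = sticking straight out sideways. Friction (1 N at the tip) holds it; swing it down by its upper, outer face, 6 mm outside the hinge line when down
- clip_left_back_hinge (a point): middle of the left back clip's hinge line, on the lid's left end; moves with the lid (on the shut lid: case x = +45, y = +183.5, z = 67 mm)
- clip_right_front (a joint): hinge of the right (case -y) front black clip, rad: flap 34 mm wide (along case x), 42 long, 5 thick, hinged along case x on the lid's right end. 0 = hanging flat against the end wall of the shut case (latched); 1.57 = sticking straight out sideways. Friction (1 N at the tip) holds it; swing it down by its upper, outer face, 6 mm outside the hinge line when down
- clip_right_front_hinge (a point): middle of the right front clip's hinge line, on the lid's right end; moves with the lid (on the shut lid: case x = -45, y = -183.5, z = 67 mm)
- clip_right_back (a joint): hinge of the right (case -y) back black clip, rad: flap 34 mm wide (along case x), 42 long, 5 thick, hinged along case x on the lid's right end. 0 = hanging flat against the end wall of the shut case (latched); 1.57 = sticking straight out sideways. Friction (1 N at the tip) holds it; swing it down by its upper, outer face, 6 mm outside the hinge line when down
- clip_right_back_hinge (a point): middle of the right back clip's hinge line, on the lid's right end; moves with the lid (on the shut lid: case x = +45, y = -183.5, z = 67 mm)
- block_a: rough-sawn pine packing block, 38 x 110 x 38 mm (x, y, z), long along its own y; origin at the centre of its underside, z up. It may be absent
- block_b: rough-sawn pine packing block, 38 x 110 x 38 mm (x, y, z), long along its own y; origin at the centre of its underside, z up. It may be absent
- block_c: rough-sawn pine packing block, 38 x 110 x 38 mm (x, y, z), long along its own y; origin at the centre of its underside, z up. It may be absent
- screw_box: small card box of screws, 60 x 80 x 52 mm (x, y, z), long along its own y; origin at the centre of its underside, z up. It may be absent

How it is judged:
On the way, in this order (a step that is already met when the one before it is completed fails the run):
1. the divider is locked in the notch at the pointer, release lever let go (y of divider_index in the frame of pointer between -0.006 and 0.006 m and value of joint release below 0.003 m), for 0.3 s.
2. every item lies on the floor of the bay (z of block_a in the frame of case between -0.005 and 0.034 m and x of block_a in the frame of case between -0.07 and 0.07 m and y of each of block_a, block_b, block_c, screw_box in the frame of case below 0.175 m and y of each of block_a, block_b, block_c, screw_box in the frame of divider_index above 0.012 m and z of block_b in the frame of case between -0.005 and 0.034 m and x of block_b in the frame of case between -0.07 and 0.07 m and z of block_c in the frame of case between -0.005 and 0.034 m and x of block_c in the frame of case between -0.07 and 0.07 m and z of screw_box in the frame of case between -0.005 and 0.034 m and x of screw_box in the frame of case between -0.07 and 0.07 m), for 0.3 s.
3. the lid is shut (value of joint lid below 0.05 rad), for 0.2 s.
At the end, for the whole second after the job is handed in: Divider within 6 mm of the pointer's line with its lever sprung out (under 3 mm of travel), every item present at rest on the floor of the bay left of the divider, lid shut (under 0.05 rad), all four clips down (under 0.15 rad) (all of step 1 and all of step 2 and linear speed of each of block_a, block_b, block_c, screw_box below 0.03 m/s and value of joint lid below 0.05 rad and value of joint each of clip_left_front, clip_left_back, clip_right_front, clip_right_back below 0.15 rad); the robot touches nothing.
Of block_a, block_b, block_c, screw_box only 2 to 3 are there at a start; the rules pass over those that are not, and their reading is None.
At some moment in a run one of block_a, block_b, block_c, screw_box may be knocked a few centimetres aside while the robot is not near it.
Once in a run the grip may slacken for a moment while it holds something.
It also fails if it takes over 210 s, if anything falls off the work surface, if the arm or the gripper's body presses on something with over 40 N, if the wrist force passes 120 N, or if a joint passes its speed limit or range.

## Working session

There is one attempt and no reset: what is moved stays moved. The work goes in short steps, Python scripts to look and compute and a tool call to move; the robot and the scene stay as the last step left them, time stands still between calls to the robot, and variables do not carry over. Pictures are saved under pics/ and viewed, at most 14 in all, crops included, and the job is handed in when it is done.

Besides the shell and the picture viewer there is one more tool, called after ">>>" as name(argument=value, ...), one argument or row to a line, values as JSON. send_rows: Moves the arm, as the interface text tells. Its arguments: {"type":"object","properties":{"steps":{"type":"array","items":{"type":"array","items":{"type":"number"}}},"squeeze":{"type":"number"}},"required":["steps"]}

```bash
mkdir -p pics
cat > h.py <<'E'
import numpy as np, cv2
from plant import ctrl
from scipy.spatial.transform import Rotation as R
def cal(n):
    c=ctrl.calibration(n); return np.array(c["intrinsics"]),np.array(c["extrinsics"]),c
def proj(n,P):
    K,E,_=cal(n); P=np.atleast_2d(P); c=(E[:3,:3]@P.T).T+E[:3,3]
    q=np.c_[c[:,0],-c[:,1],-c[:,2]]@K.T; return q[:,:2]/q[:,2:]
def ray(n,uv):
    K,E,_=cal(n); d=np.linalg.inv(K)@np.array([uv[0],uv[1],1.]); d=np.array([d[0],-d[1],-d[2]])
    Rt=E[:3,:3].T; return -Rt@E[:3,3],Rt@d
def onz(n,uv,z):
    o,d=ray(n,uv); return o+d*(z-o[2])/d[2]
def snap(n,f,scale=1.5):
    im=ctrl.read_camera(n); np.save('pics/'+f+'.npy',im)
    b=cv2.resize(im,None,fx=scale,fy=scale,interpolation=cv2.INTER_CUBIC); cv2.imwrite('pics/'+f+'.png',b[:,:,::-1]); return im
def st():
    s=ctrl.get_state(); e=R.from_quat(s["tcp_rot"]).as_matrix()
    print('t',round(s["time"],2),'p',np.round(s["eef_pos"],4),'F',np.round(s["contact_force"],1),'op',round(s["opening"],3),'ff',np.round(s["finger_force"],1),'q',np.round(s["qpos"],2))
    print('tool x',np.round(e[:,0],3),'y',np.round(e[:,1],3),'z',np.round(e[:,2],3)); return s,e
def tool(p,yaw=None):
    "shift in tool axes to reach world p; yaw= desired world angle of tool y axis mod 180 (deg)"
    s=ctrl.get_state(); e=R.from_quat(s["tcp_rot"]).as_matrix()
    d=e.T@(np.array(p)-s["eef_pos"]); t=None
    if yaw is not None:
        cur=np.degrees(np.arctan2(e[1,1],e[0,1])); t=-((yaw-cur+90)%180-90)  # tool z down => neg
    print('shift mm',np.round(d*1000,1),'turn',t); return d,t
E
python3 - <<'E'
from h import *
st(); 
for n in("scene","top"):
    snap(n,n+'0',1.5); K,E,c=cal(n); print(n,K.round(1).tolist(),E.round(3).tolist(),[k for k in c])
E
```

```text
t 0.0 p [0.231  0.6336 0.2379] F [-0.5  0.5 -0.5] op 1.001 ff 0.0 q [ 1.07  0.29  1.58  0.    1.28 -0.15]
tool x [-0.939  0.343  0.   ] y [ 0.343  0.939 -0.002] z [-0.001 -0.002 -1.   ]
scene [[378.2, 0.0, 255.3], [0.0, 378.2, 184.6], [0.0, 0.0, 1.0]] [[0.753, -0.658, 0.012, -0.435], [0.309, 0.369, 0.877, -0.233], [-0.581, -0.657, 0.481, -0.867], [0.0, 0.0, 0.0, 1.0]] ['intrinsics', 'extrinsics']
top [[438.1, 0.0, 258.9], [0.0, 438.1, 194.0], [0.0, 0.0, 1.0]] [[0.271, -0.963, 0.004, -0.158], [0.924, 0.261, 0.281, -0.535], [-0.271, -0.073, 0.96, -1.272], [0.0, 0.0, 0.0, 1.0]] ['intrinsics', 'extrinsics']
```

View pics/scene0.png

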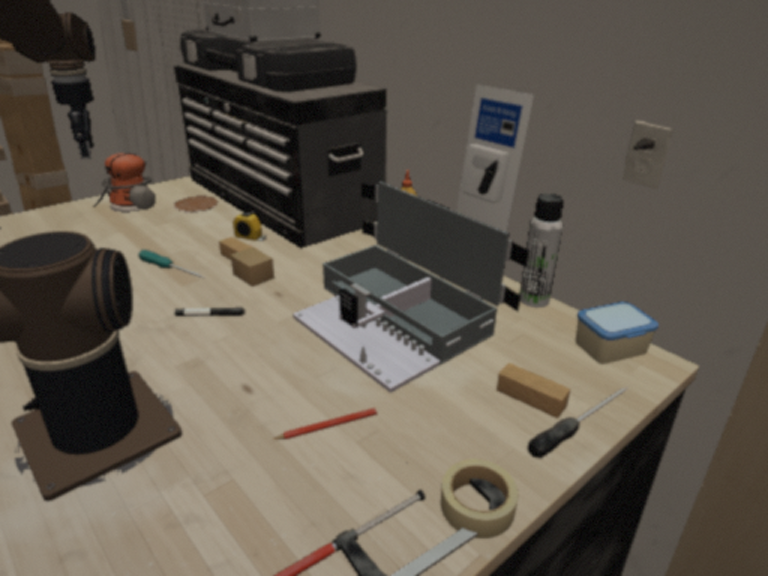

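View pics/top0.png

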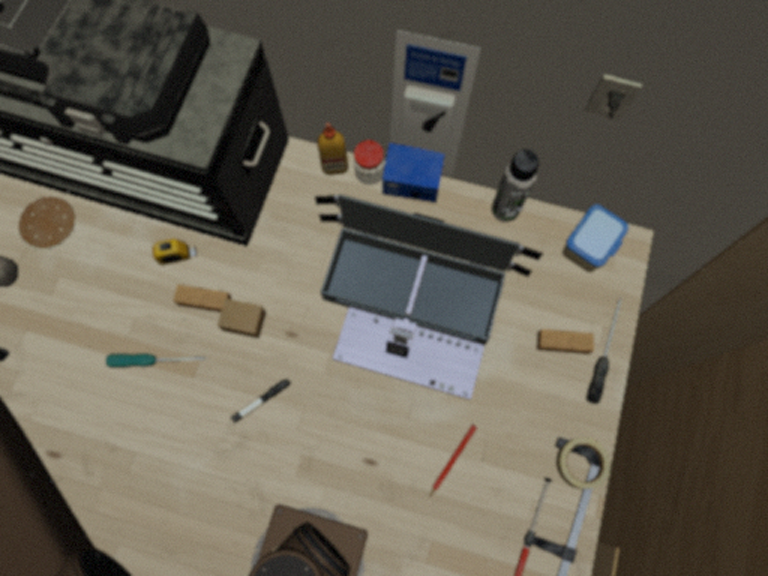

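The scene view shows the case at about (410,270), the divider handle at (350,305) and the pointer cone at (363,355). The top view shows a block at (200,297), a card box at (241,317) and another block at (566,341). The three marks are at about (432–459, 383–391) in the top view.

Run:
```python
import numpy as np,cv2
a=np.load('pics/top0.npy')[125:270,205:365]; b=np.load('pics/scene0.npy')[115:265,190:350]
for n,i in(('c1',a),('c2',b)): cv2.imwrite(f'pics/{n}.png',cv2.resize(i,None,fx=4,fy=4,interpolation=cv2.INTER_CUBIC)[:,:,::-1])
i=np.vstack([cv2.resize(b[60:,20:160],None,fx=4,fy=4,interpolation=2)])
```

```text
(no output)
```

View pics/c1.png

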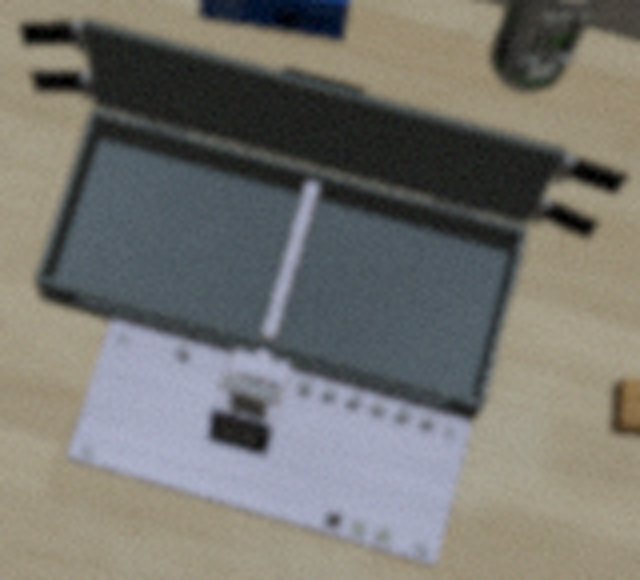

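View pics/c2.png

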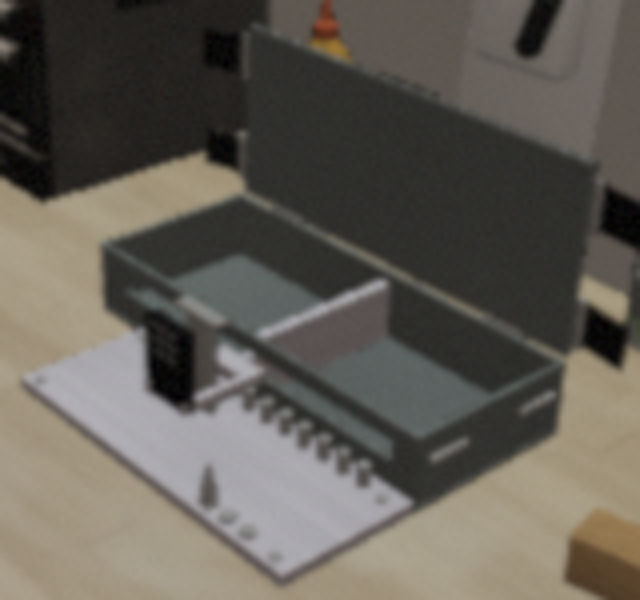

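```bash
cat >> h.py <<'E'
T=lambda x,y:(205+x/4-.375,125+y/4-.375)
S=lambda x,y:(190+x/4-.375,115+y/4-.375)
def c2w(c,P): # c=(x,y,yaw)
    P=np.atleast_2d(P).astype(float); a=c[2]; m=np.array([[np.cos(a),-np.sin(a)],[np.sin(a),np.cos(a)]])
    return np.c_[P[:,:2]@m.T+c[:2],P[:,2]]
def w2c(c,P):
    P=np.atleast_2d(P).astype(float); a=c[2]; m=np.array([[np.cos(a),-np.sin(a)],[np.sin(a),np.cos(a)]])
    return np.c_[(P[:,:2]-np.array(c[:2]))@m,P[:,2]]
E
python3 - <<'E'
from h import *
from scipy.optimize import least_squares
fl,fr=(-.193,.12,.012),(-.193,-.18,.012)
tp=[(T(68,458),fl),(T(437,562),fr),(T(40,285),(-.075,.18,.063)),(T(475,410),(-.075,-.18,.063)),(T(97,112),(.075,.18,.063))]
sp=[(S(22,380),fl),(S(285,580),fr),(S(103,243),(-.075,.18,.063)),(S(428,438),(-.075,-.18,.063)),(S(562,365),(.075,-.18,.063)),(S(240,197),(.075,.18,.063))]
def f(c,w=None):
    r=[]
    for n,l in(('top',tp),('scene',sp)):
        if w in(None,n): r.append(proj(n,c2w(c,[p for _,p in l]))-np.array([u for u,_ in l]))
    return np.vstack(r).ravel()
for w in(None,'top','scene'):
    s=least_squares(f,[.65,-.05,-.1],args=(w,),loss='soft_l1'); c=s.x; print(w,c.round(4),np.degrees(c[2]),f(c,w).reshape(-1,2).round(1).tolist())
    if w is None: C=c
np.save('case.npy',C)
o1,d1=ray('top',T(332,521)); 
print('pointer foot top',w2c(C,onz('top',T(332,521),.022)),'scene foot',w2c(C,onz('scene',S(208,503),.014)),'tip',w2c(C,onz('scene',S(208,463),.046)))
print('btn',w2c(C,onz('top',T(358,530),.017)),w2c(C,onz('top',T(382,536),.017)),w2c(C,onz('scene',S(229,517),.015)),w2c(C,onz('scene',S(248,532),.015)))
print('front plate top centre',w2c(C,onz('top',T(241,422),.1)),'rear',w2c(C,onz('top',T(252,385),.1)))
print('divider top',w2c(C,onz('top',T(312,182),.06)),w2c(C,onz('top',T(268,335),.06)))
E
```

```text
None [ 0.5913 -0.0507 -0.0079] -0.4531663564614847 [[-0.2, 0.9], [0.3, 1.8], [-1.5, -0.2], [2.3, 0.3], [-1.4, -0.2], [0.2, -0.6], [0.4, -0.7], [-0.2, 0.1], [-1.0, 0.5], [2.5, -0.7], [1.1, -1.1]]
top [ 0.5931 -0.0516 -0.0117] -0.6696479103397787 [[0.0, 0.3], [0.4, 1.4], [-1.1, -0.9], [2.6, 0.0], [-0.8, -0.8]]
scene [ 0.5892 -0.0511 -0.0036] -0.20361360213894975 [[-0.3, -0.2], [0.3, -0.2], [-0.8, 0.4], [-1.1, 0.8], [2.2, -0.5], [0.5, -0.9]]
pointer foot top [[-0.18164085 -0.09149618  0.022     ]] scene foot [[-0.18479363 -0.09183147  0.014     ]] tip [[-0.18430825 -0.0915156   0.046     ]]
btn [[-0.18195373 -0.1127519   0.017     ]] [[-0.18125995 -0.13175184  0.017     ]] [[-0.18448202 -0.11330879  0.015     ]] [[-0.18502977 -0.13319535  0.015     ]]
front plate top centre [[-0.14227156 -0.00586257  0.1       ]] rear [[-0.1131003  -0.00602693  0.1       ]]
divider top [[ 0.06763863 -0.00512839  0.06      ]] [[-0.06261967 -0.00550245  0.06      ]]
```

Run:
```python
from h import *
im=np.load('pics/top0.npy'); hsv=cv2.cvtColor(im,cv2.COLOR_RGB2HSV)
for (u,v) in((133,198),(161,213),(377,227),(150,240),(420,230)): print(u,v,hsv[v,u])
for name,(x0,x1,y0,y1),z in(('left',(110,185,185,230),.038),('right',(350,402,212,242),.038)):
    sub=hsv[y0:y1,x0:x1].astype(int)
    m=((sub[...,1]>105)&(sub[...,0]<25)).astype(np.uint8)
    k,l,s_,c_=cv2.connectedComponentsWithStats(m)
    for i in range(1,k):
        if s_[i,4]>60:
            p=np.argwhere(l==i)[:,::-1].astype(np.float32)+[x0,y0]; r=cv2.minAreaRect(p.astype(np.float32)); print(name,s_[i,4],r)
for n,(x0,x1,y0,y1) in(('L',(105,190,185,230)),('R',(350,402,205,250))):
    cv2.imwrite(f'pics/i{n}.png',cv2.resize(im[y0:y1,x0:x1],None,fx=6,fy=6,interpolation=2)[:,:,::-1])
a=cv2.imread('pics/iL.png');b=cv2.imread('pics/iR.png');H=np.zeros((550,512,3),np.uint8);H[:270,:510]=a;H[275:545,:312]=b;cv2.imwrite('pics/i.png',H)
```

```text
133 198 [ 18 114 139]
161 213 [ 20  96 125]
377 227 [ 18 117 142]
150 240 [ 22  56 155]
420 230 [ 23  58 140]
left 404 ((134.5967254638672, 198.89547729492188), (36.693294525146484, 12.086275100708008), 9.090277671813965)
left 73 ((165.77793884277344, 218.2994384765625), (13.323396682739258, 26.419689178466797), 60.524105072021484)
right 433 ((376.55841064453125, 227.3865203857422), (35.790435791015625, 12.419991493225098), 5.44033145904541)
```

View pics/i.png

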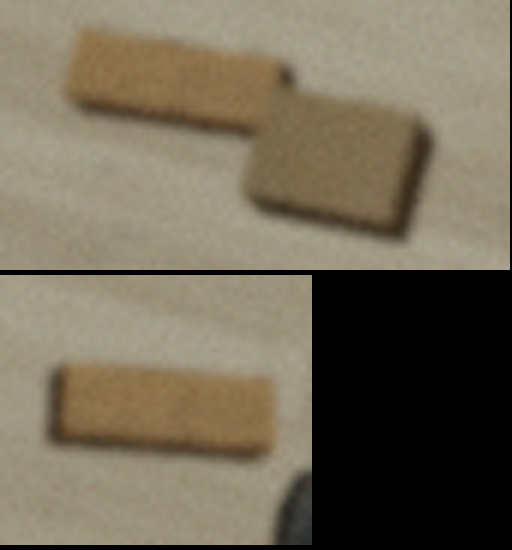

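The crop shows the left block's centre at about (178,80), partly covered by the card box at (332,152). The right block sits alone at (166,133 of its panel). The pointer is at the notch where s=0.14.

Run:
```python
from h import *
C=np.load('case.npy'); C[1]+=.0013; C[0]+=.001; np.save('case.npy',C)
L=lambda x,y:(105+x/6-.42,185+y/6-.42); Rr=lambda x,y:(350+x/6-.42,205+(y-275)/6-.42)
for n,q,z in(('blkL',[L(82,28),L(288,65),L(275,135),L(70,98)],.038),('box',[L(268,85),L(422,115),L(395,222),L(250,190)],.052),('blkR',[Rr(65,365),Rr(272,378),Rr(268,452),Rr(60,440)],.038)):
    P=np.array([onz('top',p,z) for p in q]); e=[np.linalg.norm(P[i]-P[i-1]) for i in range(4)]
    d1=P[1]-P[0];d2=P[2]-P[3]; print(n,P.mean(0).round(4),'long yaw',[np.degrees(np.arctan2(d[1],d[0])).round(1) for d in(d1,d2)],np.round(e,3)); print(P.round(3).tolist())
print(proj('top',[[0.35,.3,.0]]))
K,E,_=cal('top'); print('cam',-E[:3,:3].T@E[:3,3])
w=c2w(C,[-.141,-.0045,.074])[0]; print(w,C)
tool([w[0],w[1],.20],np.degrees(C[2])); tool([.42,.3,.2])
```

```text
blkL [0.4486 0.3714 0.038 ] long yaw [np.float64(-84.7), np.float64(-84.7)] [0.039 0.112 0.038 0.111]
[[0.462, 0.431, 0.038], [0.473, 0.319, 0.038], [0.435, 0.313, 0.038], [0.425, 0.423, 0.038]]
box [0.4316 0.276  0.052 ] long yaw [np.float64(-85.5), np.float64(-86.8)] [0.056 0.083 0.058 0.077]
[[0.457, 0.321, 0.052], [0.463, 0.239, 0.052], [0.405, 0.234, 0.052], [0.401, 0.311, 0.052]]
blkR [ 0.5664 -0.3865  0.038 ] long yaw [np.float64(-77.9), np.float64(-77.6)] [0.04  0.107 0.039 0.107]
[[0.575, -0.331, 0.038], [0.597, -0.436, 0.038], [0.558, -0.442, 0.038], [0.535, -0.337, 0.038]]
[[147.96131551 236.09150604]]
cam [ 0.19199969 -0.10445929  1.37186236]
[ 0.45129389 -0.0528261   0.074     ] [ 0.59232507 -0.04944143 -0.00790924]
shift mm [-442.2 -569.3   39.1] turn 70.40964479721626
shift mm [-291.9 -248.6   38.5] turn None
```

>>> send_rows(
  steps=[
    [-0.292,-0.249,0.038,70.4,0.41],
    [-0.292,-0.249,0.038,70.4,0.41],
    [-0.292,-0.249,0.038,70.4,0.41],
    [-0.292,-0.249,0.038,70.4,0.41],
    [-0.292,-0.249,0.038,70.4,0.41],
    [-0.292,-0.249,0.038,70.4,0.41],
    [-0.292,-0.249,0.038,70.4,0.41],
    [-0.292,-0.249,0.038,70.4,0.41],
    [-0.292,-0.249,0.038,70.4,0.41],
    [-0.292,-0.249,0.038,70.4,0.41],
  ],
  squeeze=30,
)

```text
time: 1.1
eef_pos: [0.4203, 0.2995, 0.2009]
tcp_rot: [0.71, 0.704, -0.0, -0.0]
contact_force: [-0.2, 0.4, -0.2]
opening: 0.707
finger_force: 0.0
```

Run:
```python
from h import *
C=np.load('case.npy'); st()
w=c2w(C,[-.141,-.0045,.074])[0]; tool([w[0],w[1],.16],np.degrees(C[2]))
```

```text
t 1.1 p [0.4203 0.2995 0.2009] F [-0.2  0.4 -0.2] op 0.707 ff 0.0 q [ 0.42 -0.03  2.    0.    1.17  0.43]
tool x [0.009 1.    0.   ] y [ 1.    -0.009 -0.001] z [-0.001  0.    -1.   ]
shift mm [-352.    34.3   40.9] turn -0.07051089724006943
```

>>> send_rows(
  steps=[
    [-0.352,0.034,0.04,0,0.41],
    [-0.352,0.034,0.04,0,0.41],
    [-0.352,0.034,0.04,0,0.41],
    [-0.352,0.034,0.04,0,0.41],
    [-0.352,0.034,0.04,0,0.41],
    [-0.352,0.034,0.04,0,0.41],
    [-0.352,0.034,0.04,0,0.41],
    [-0.352,0.034,0.04,0,0.41],
    [-0.352,0.034,0.04,0,0.41],
  ],
)

```text
time: 2.0
eef_pos: [0.4517, -0.0521, 0.1612]
tcp_rot: [0.71, 0.704, 0.0, -0.0]
contact_force: [0.2, 1.9, 0.4]
opening: 0.705
finger_force: 0.0
```

Run:
```python
from h import *
C=np.load('case.npy'); st()
im=snap('scene','s1',1.5)
a=cv2.resize(im[90:265,190:350],None,fx=3.4,fy=3.4,interpolation=2); cv2.imwrite('pics/s1c.png',a[:,:,::-1])
w=c2w(C,[-.141,-.0045,.074])[0]; tool(w)
```

```text
t 2.0 p [ 0.4517 -0.0521  0.1612] F [0.2 1.9 0.4] op 0.705 ff 0.0 q [-0.34 -0.13  2.17  0.    1.1  -0.33]
tool x [0.008 1.    0.001] y [ 1.    -0.008 -0.   ] z [-0.     0.001 -1.   ]
shift mm [-1.8 -0.3 87.2] turn None
```

View pics/s1c.png

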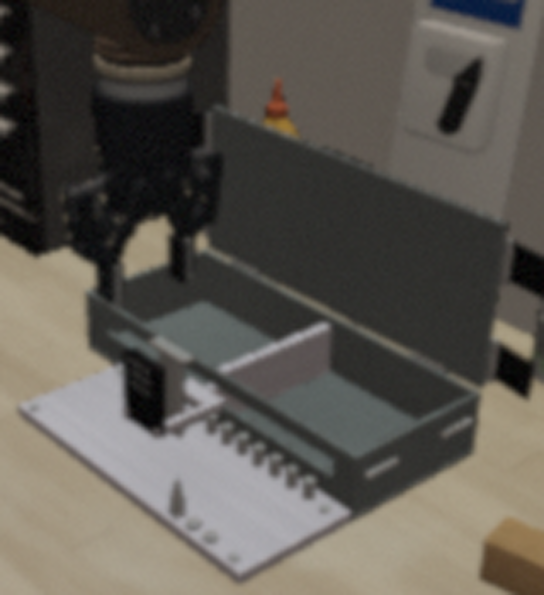

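The gripper hangs above and just behind the handle. The fingertips are at (108,295) and (180,272), and the plate tops are at (142,350) and (172,347).

>>> send_rows(
  steps=[
    [-0.002,0.002,0.03,0,0.65],
    [-0.002,0.002,0.055,0,0.65],
    [-0.002,0.002,0.07,0,0.65],
    [-0.002,0.002,0.08,0,0.65],
    [-0.002,0.002,0.087,0,0.65],
    [-0.002,0.002,0.087,0,0.65],
  ],
)

```text
time: 2.65
eef_pos: [0.4533, -0.053, 0.0739]
tcp_rot: [0.709, 0.705, -0.0, -0.001]
contact_force: [-0.4, 0.3, -0.1]
opening: 0.822
finger_force: 0.0
```

>>> send_rows(
  steps=[
    [0,-0.002,0,0,-0.1],
    [0,-0.002,0,0,-0.3],
    [0,-0.002,0,0,-0.4],
    [0,-0.002,0,0,-0.6],
    [0,-0.002,0,0,-0.8],
    [0,-0.002,0,0,-0.8],
    [0,-0.002,0,0,-0.8],
    [0,-0.002,0,0,-0.8],
  ],
  squeeze=30,
)

```text
time: 3.45
eef_pos: [0.4515, -0.0548, 0.0772]
tcp_rot: [0.71, 0.704, -0.001, -0.001]
contact_force: [-8.5, 0.6, 15.0]
opening: 0.272
finger_force: 33.1
```

>>> send_rows(
  steps=[
    [0,0,-0.003,0,-0.8],
    [0,0,-0.004,0,-0.8],
    [0,0,-0.004,0,-0.8],
  ],
  squeeze=35,
)

```text
time: 3.75
eef_pos: [0.4515, -0.0542, 0.0774]
tcp_rot: [0.71, 0.704, 0.0, 0.001]
contact_force: [5.9, -0.7, -9.1]
opening: 0.27
finger_force: 36.1
```

>>> send_rows(
  steps=[
    [-0.01,0,0,0,-0.8],
    [-0.02,0,0,0,-0.8],
    [-0.03,0,0,0,-0.8],
    [-0.04,0,0,0,-0.8],
    [-0.05,0,0,0,-0.8],
    [-0.06,0,0,0,-0.8],
    [-0.07,0,0,0,-0.8],
    [-0.08,0,0,0,-0.8],
    [-0.086,0,0,0,-0.8],
    [-0.086,0,0,0,-0.8],
    [-0.086,0,0,0,-0.8],
  ],
)

```text
time: 4.85
eef_pos: [0.4507, -0.1402, 0.0774]
tcp_rot: [0.71, 0.704, -0.0, 0.0]
contact_force: [5.4, -1.4, -9.6]
opening: 0.275
finger_force: 35.7
```

Run:
```python
from h import *
C=np.load('case.npy'); s,e=st(); print(w2c(C,s["eef_pos"]))
im=snap('scene','s2',1.5)
a=cv2.resize(im[130:280,190:350],None,fx=4,fy=4,interpolation=2); cv2.imwrite('pics/s2c.png',a[:,:,::-1])
```

```text
t 4.85 p [ 0.4507 -0.1402  0.0774] F [ 5.4 -1.4 -9.6] op 0.275 ff 35.7 q [-0.52  0.04  2.18 -0.    0.92 -0.51]
tool x [ 0.008  1.    -0.   ] y [ 1.    -0.008  0.   ] z [ 0. -0. -1.]
[[-0.14095157 -0.09190618  0.07737603]]
```

View pics/s2c.png

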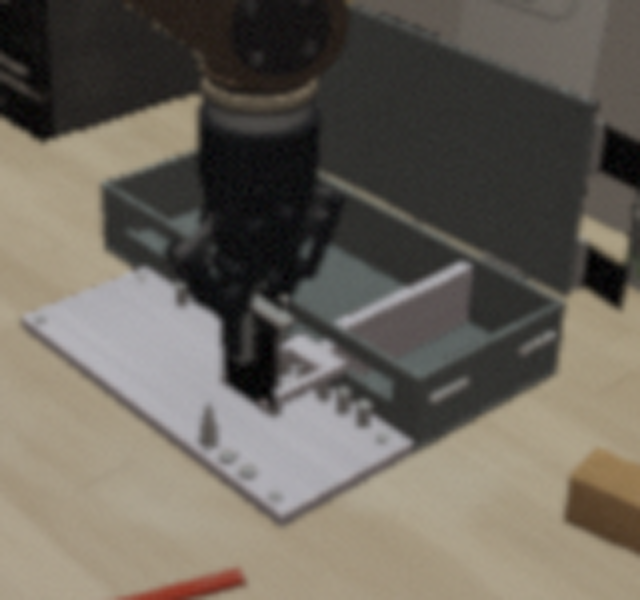

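The divider has moved with the gripper. Its handle foot at (268,405) is in line with the cone at (208,430). Now I'll release it.

>>> send_rows(
  steps=[
    [0,0,0,0,-0.3],
    [0,0,0,0,0.2],
    [0,0,0,0,0.65],
    [0,0,0,0,0.65],
    [0,0,0,0,0.65],
    [0,0,-0.04,0,0.65],
    [0,0,-0.08,0,0.65],
    [0,0,-0.12,0,0.65],
    [0.04,0,-0.14,0,0.65],
    [0.09,0,-0.14,0,0.65],
    [0.14,0,-0.14,0,0.65],
    [0.19,0,-0.14,0,0.65],
  ],
)

```text
time: 6.1
eef_pos: [0.4519, 0.0514, 0.219]
tcp_rot: [0.71, 0.704, 0.0, 0.0]
contact_force: [0.6, -0.0, -0.4]
opening: 0.825
finger_force: 0.0
```

Run:
```python
from h import *
im=snap('top','t2',1.5); im2=ctrl.read_camera('scene'); np.save('pics/s3.npy',im2)
a=cv2.resize(im[125:270,205:365],None,fx=4,fy=4,interpolation=2); cv2.imwrite('pics/t2c.png',a[:,:,::-1]); st()
```

```text
t 6.2 p [0.4512 0.0548 0.2185] F [-0.2  0.1 -1.2] op 0.826 ff 0.0 q [-0.1  -0.2   2.12  0.    1.22 -0.1 ]
tool x [-0.     1.     0.002] y [ 1.     0.    -0.001] z [-0.001  0.002 -1.   ]
```

View pics/t2.png

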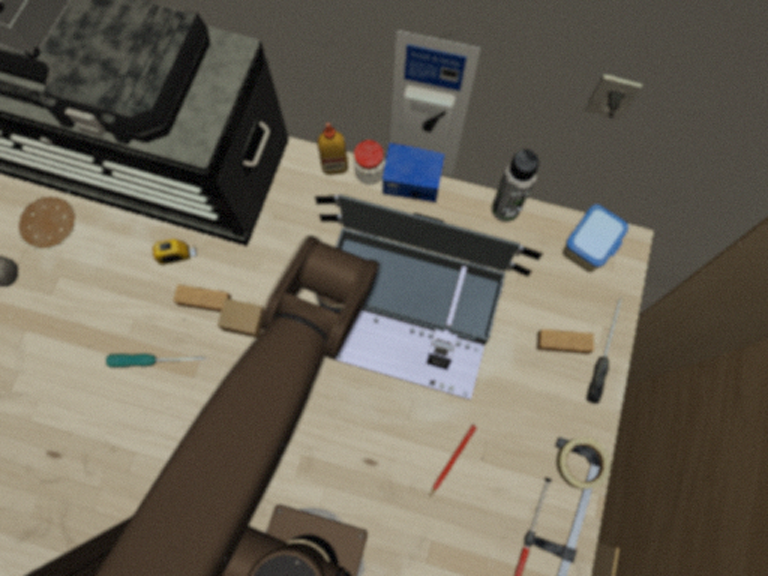

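The divider is now at (463,265)–(450,325) in the top view, and the front plate is at (438,362). The pointer at (432,383) lines up with it, and the blocks are where they were.

Run:
```python
from h import *
C=np.load('case.npy')
def plate(f,x0,x1,y0,y1):
    g=np.load(f)[y0:y1,x0:x1].sum(2); p=np.argwhere(g<150); return p.mean(0)[::-1]+[x0,y0],len(p)
for f,b in(('pics/top0.npy',(255,275,224,240)),('pics/t2.npy',(280,305,232,250))):
    u,n=plate(f,*b); print(u,n,w2c(C,onz('top',u,.09)))
for u in((463/1.5,265/1.5),(450/1.5,325/1.5)): print('div',w2c(C,onz('top',u,.06)))
# rear lever in t2 : brightness profile along case x through handle
im=np.load('pics/t2.npy').sum(2); im0=np.load('pics/top0.npy').sum(2)
for i,y in((im,-.0915),(im0,-.006)):
    print([int(cv2.getRectSubPix(i.astype(np.float32),(1,1),tuple(map(float,proj('top',c2w(C,[x,y,.1]))[0])))[0,0]) for x in np.arange(-.17,-.08,.004)])
p=c2w(C,[-.003,-.025,.1])[0];print(p)
b=np.array([.4316,.276,.2]); tool(b,3.8); tool(b,93.8)
```

```text
[264.53623188 232.4057971 ] 69 [[-0.14815678 -0.00769741  0.09      ]]
[292.03225806 240.61290323] 62 [[-0.14916046 -0.09256871  0.09      ]]
div [[ 0.06855705 -0.09118075  0.06      ]]
div [[-0.0645618  -0.09770862  0.06      ]]
[574, 510, 323, 147, 135, 121, 113, 198, 276, 214, 173, 237, 360, 448, 448, 451, 525, 588, 597, 588, 549, 405, 282]
[523, 473, 315, 140, 102, 102, 95, 175, 263, 215, 153, 194, 306, 401, 399, 398, 467, 524, 539, 514, 476, 368, 247]
[ 0.58912744 -0.07441692  0.1       ]
shift mm [221.1 -19.6  18.8] turn -3.7948731195014744
shift mm [221.1 -19.6  18.8] turn 86.20512688049854
```

>>> send_rows(
  steps=[
    [0.05,-0.005,0,-3.8,1],
    [0.1,-0.01,0.02,-3.8,1],
    [0.15,-0.015,0.04,-3.8,1],
    [0.2,-0.02,0.06,-3.8,1],
    [0.221,-0.02,0.09,-3.8,1],
    [0.221,-0.02,0.13,-3.8,1],
    [0.221,-0.02,0.16,-3.8,1],
    [0.221,-0.02,0.18,-3.8,1],
    [0.221,-0.02,0.198,-3.8,1],
    [0.221,-0.02,0.198,-3.8,1],
  ],
)

```text
time: 7.2
eef_pos: [0.432, 0.2695, 0.0176]
tcp_rot: [0.686, 0.727, -0.003, -0.001]
contact_force: [-0.3, -0.6, -0.0]
opening: 1.002
finger_force: 0.0
```

>>> send_rows(
  steps=[
    [0,0,0,0,0.6],
    [0,0,0,0,0.3],
    [0,0,0,0,0],
    [0,0,0,0,-0.2],
    [0,0,0,0,-0.2],
    [0,0,0,0,-0.2],
  ],
  squeeze=40,
)

```text
time: 7.8
eef_pos: [0.4337, 0.2709, 0.0215]
tcp_rot: [0.686, 0.728, -0.001, -0.0]
contact_force: [-3.9, -2.5, 5.6]
opening: 0.697
finger_force: 45.8
```

>>> send_rows(
  steps=[
    [0,0,-0.03,0,-0.2],
    [0,0,-0.08,0,-0.2],
    [0,0,-0.13,0,-0.2],
    [0,0,-0.16,0,-0.2],
    [0,0,-0.16,0,-0.2],
  ],
)

```text
time: 8.3
eef_pos: [0.4376, 0.2722, 0.186]
tcp_rot: [0.686, 0.728, 0.006, 0.003]
contact_force: [1.3, 0.3, -5.8]
opening: 0.701
finger_force: 48.0
```

Run:
```python
from h import *
C=np.load('case.npy'); st()
w=c2w(C,[-.008,-.025,.18])[0]; tool(w,89.5)
```

```text
t 8.3 p [0.4376 0.2722 0.186 ] F [ 1.3  0.3 -5.8] op 0.701 ff 48.0 q [ 0.36 -0.02  2.02 -0.    1.13  0.3 ]
tool x [-0.059  0.998  0.004] y [0.998 0.059 0.013] z [ 0.013  0.005 -1.   ]
shift mm [-354.6  125.9    6.3] turn -86.14344553672885
```

>>> send_rows(
  steps=[
    [-0.03,0.01,0,-8,-0.2],
    [-0.06,0.02,0,-16,-0.2],
    [-0.1,0.035,0,-24,-0.2],
    [-0.14,0.05,0,-32,-0.2],
    [-0.18,0.065,0,-40,-0.2],
    [-0.22,0.08,0,-48,-0.2],
    [-0.255,0.09,0,-56,-0.2],
    [-0.285,0.1,0,-64,-0.2],
    [-0.315,0.11,0,-72,-0.2],
    [-0.335,0.12,0,-80,-0.2],
    [-0.355,0.126,0,-86,-0.2],
    [-0.355,0.126,0,-86,-0.2],
  ],
)

```text
time: 9.5
eef_pos: [0.5799, -0.0783, 0.1764]
tcp_rot: [0.006, 1.0, -0.0, -0.002]
contact_force: [-0.5, -0.3, -6.2]
opening: 0.697
finger_force: 47.8
```

Run:
```python
from h import *
C=np.load('case.npy'); st()
im=snap('scene','s4',1.5); im2=snap('top','t4')
a=cv2.resize(im[90:250,190:350],None,fx=3,fy=3,interpolation=2);b=cv2.resize(im2[120:280,205:305],None,fx=3,fy=3,interpolation=2); cv2.imwrite('pics/s4c.png',np.hstack([a,b])[:,:,::-1])
w=c2w(C,[-.008,-.025,.027])[0]; tool(w,89.5)
```

```text
t 9.5 p [ 0.5799 -0.0783  0.1764] F [-0.5 -0.3 -6.2] op 0.697 ff 47.8 q [-0.31  0.15  1.85 -0.    1.14 -1.86]
tool x [-1.     0.013  0.003] y [ 0.013  1.    -0.   ] z [-0.003 -0.    -1.   ]
shift mm [ -5.8   1.3 149.7] turn -0.27472033159394016
```

View pics/s4c.png

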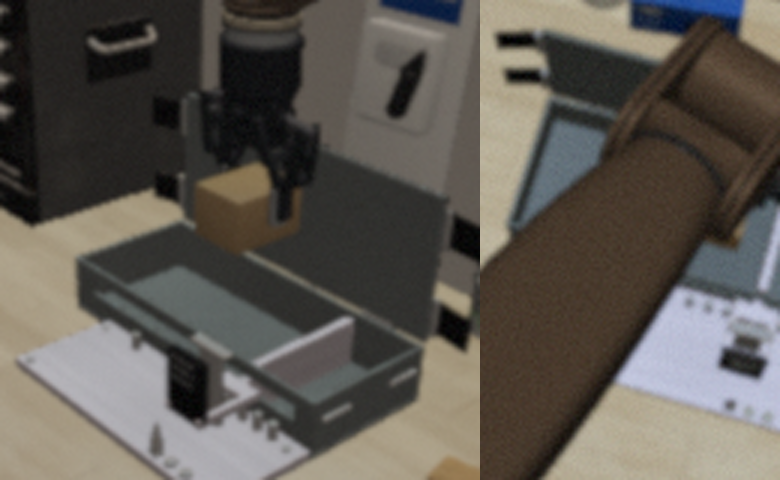

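The box is held above the bay in the crop at (245,205), offset slightly towards the robot. The bay below is clear.

>>> send_rows(
  steps=[
    [-0.013,0,0.03,0,-0.2],
    [-0.013,0.001,0.06,0,-0.2],
    [-0.013,0.001,0.09,0,-0.2],
    [-0.013,0.001,0.115,0,-0.2],
    [-0.013,0.001,0.13,0,-0.2],
    [-0.013,0.001,0.14,0,-0.2],
    [-0.013,0.001,0.147,0,-0.2],
    [-0.013,0.001,0.147,0,-0.2],
  ],
)

```text
time: 10.4
eef_pos: [0.5935, -0.0749, 0.033]
tcp_rot: [0.006, 1.0, 0.0, -0.0]
contact_force: [-0.7, 0.5, -5.6]
opening: 0.698
finger_force: 48.9
```

>>> send_rows(
  steps=[
    [0,0,0.003,0,-0.2],
    [0,0,0.006,0,-0.2],
    [0,0,0.007,0,-0.2],
    [0,0,0.007,0,-0.2],
  ],
)

```text
time: 10.8
eef_pos: [0.5939, -0.0753, 0.0267]
tcp_rot: [0.006, 1.0, -0.0, 0.0]
contact_force: [0.1, 0.7, -5.9]
opening: 0.695
finger_force: 49.0
```

>>> send_rows(
  steps=[
    [0,0,0.002,0,-0.2],
    [0,0,0.003,0,-0.2],
    [0,0,0.003,0,0.6],
    [0,0,0.003,0,0.75],
    [0,0,0.003,0,0.75],
    [0,0,-0.04,0,0.75],
    [0,0,-0.09,0,0.75],
    [0,0,-0.14,0,0.75],
    [0,0,-0.19,0,0.75],
    [0,0,-0.19,0,0.75],
  ],
)

```text
time: 11.8
eef_pos: [0.5984, -0.0765, 0.2268]
tcp_rot: [0.006, 1.0, -0.003, 0.009]
contact_force: [0.6, 0.1, 0.8]
opening: 0.876
finger_force: 0.0
```

Run:
```python
from h import *
C=np.load('case.npy'); st()
tool([.4486,.3714,.2],5.3)
im2=ctrl.read_camera('scene')
hsv=cv2.cvtColor(im2,cv2.COLOR_RGB2HSV).astype(int)
m=((hsv[...,1]>95)&(hsv[...,0]<25)&(hsv[...,2]>70)).astype(np.uint8)
k,l,s,c=cv2.connectedComponentsWithStats(m)
for i in range(1,k):
    if s[i,4]>60:print(s[i],c[i])
im0=np.load('pics/scene0.npy');hsv=cv2.cvtColor(im0,cv2.COLOR_RGB2HSV).astype(int)
m=((hsv[...,1]>95)&(hsv[...,0]<25)&(hsv[...,2]>70)).astype(np.uint8)
k,l,s,c=cv2.connectedComponentsWithStats(m)
for i in range(1,k):
    if s[i,4]>60:print('0',s[i],c[i])
```

```text
t 11.8 p [ 0.5984 -0.0765  0.2268] F [0.6 0.1 0.8] op 0.876 ff 0.0 q [-0.3   0.13  1.78  0.    1.21 -1.85]
tool x [-1.     0.011 -0.018] y [ 0.011  1.    -0.005] z [ 0.017 -0.005 -1.   ]
shift mm [155.2 446.3  21.8] turn 84.06420250246605
[ 70 102  27  35 551] [ 82.19600726 117.15063521]
[117 131  27   9 181] [130.4640884  135.14364641]
[155 142  20  18 199] [165.62311558 150.25125628]
[147 159  25  19 321] [159.26168224 167.82242991]
[258 189  32  20 359] [274.69359331 198.04735376]
[332 243  48  35 926] [355.11663067 259.50323974]
[187 272  64  21 322] [218.83850932 281.91304348]
[301 311  38  17 260] [318.24230769 316.91923077]
[183 362  41  22 294] [205.02040816 373.79251701]
0 [  1  75  18  18 153] [ 9.90196078 83.1503268 ]
0 [  6  96  36  22 294] [ 19.13605442 107.41836735]
0 [ 70 102  27  35 543] [ 82.20626151 117.02762431]
0 [267 113  11  17  83] [271.6746988  122.45783133]
0 [ 13 121  16  19 121] [ 19.01652893 128.2231405 ]
0 [117 131  27   9 182] [130.45054945 135.18681319]
0 [155 142  20  18 193] [165.73056995 150.2642487 ]
0 [147 159  35  31 555] [164.11711712 173.96396396]
0 [332 243  47  35 924] [355.09632035 259.53030303]
0 [187 272  64  21 320] [218.8625   281.890625]
0 [301 311  38  16 240] [318.28333333 316.55      ]
0 [183 362  41  22 295] [204.94576271 373.8440678 ]
```

```bash
cat >> h.py <<'E'
def blk(x0,x1,y0,y1,z=.038,n='top'):
    im=ctrl.read_camera(n); h=cv2.cvtColor(im,cv2.COLOR_RGB2HSV).astype(int)[y0:y1,x0:x1]
    m=((h[...,1]>90)&(h[...,0]<25)&(h[...,2]>105)).astype(np.uint8); k,l,s,c=cv2.connectedComponentsWithStats(m)
    i=1+np.argmax(s[1:,4]); p=np.argwhere(l==i)[:,::-1].astype(float)+[x0,y0]
    P=np.array([onz(n,q,z)[:2] for q in p]).astype(np.float32); r=cv2.minAreaRect(P*1000); b=cv2.boxPoints(r)
    d=b[1]-b[0] if np.linalg.norm(b[1]-b[0])>np.linalg.norm(b[2]-b[1]) else b[2]-b[1]
    print('blk',len(p),P.mean(0).round(4),np.round(r[0],1),np.round(r[1],1),'short-axis yaw',round((np.degrees(np.arctan2(d[1],d[0]))+90)%180,1))
E
python3 - <<'E'
from h import *
blk(105,185,185,235); blk(350,400,205,250)
E
```

```text
blk 412 [0.4477 0.3744] [446.3 373.9] [ 42.1 110.5] short-axis yaw 6.0
blk 422 [ 0.5664 -0.3864] [ 565.  -387.3] [ 41.8 108.7] short-axis yaw 11.2
```

>>> send_rows(
  steps=[
    [0.02,0.04,0,8,0.6],
    [0.03,0.08,0,16,0.6],
    [0.05,0.125,0,24,0.6],
    [0.06,0.17,0,32,0.6],
    [0.08,0.215,0,40,0.6],
    [0.09,0.26,0,48,0.6],
    [0.11,0.305,0,56,0.6],
    [0.12,0.35,0,64,0.6],
    [0.14,0.39,0,72,0.6],
    [0.15,0.43,0.02,80,0.6],
    [0.154,0.446,0.05,83.5,0.6],
    [0.154,0.448,0.08,83.5,0.6],
  ],
)

```text
time: 13.15
eef_pos: [0.4422, 0.3764, 0.1329]
tcp_rot: [0.669, 0.743, -0.001, -0.001]
contact_force: [0.3, -1.0, -0.9]
opening: 0.799
finger_force: 0.0
```

Run:
```python
from h import *
st(); tool([.448,.373,.018],6)
```

```text
t 13.15 p [0.4422 0.3764 0.1329] F [ 0.3 -1.  -0.9] op 0.799 ff 0.0 q [0.53 0.19 1.89 0.   1.06 0.43]
tool x [-0.104  0.995 -0.001] y [ 0.995  0.104 -0.003] z [-0.003 -0.001 -1.   ]
shift mm [ -3.9   5.8 114.9] turn -0.007980614880054304
```

>>> send_rows(
  steps=[
    [-0.004,0.006,0.03,0,0.6],
    [-0.004,0.006,0.06,0,0.6],
    [-0.004,0.006,0.09,0,0.6],
    [-0.004,0.006,0.108,0,0.6],
    [-0.004,0.006,0.113,0,0.6],
    [-0.004,0.006,0.113,0,0.6],
    [-0.004,0.006,0.113,0,0.1],
    [-0.004,0.006,0.113,0,-0.2],
    [-0.004,0.006,0.113,0,-0.5],
    [-0.004,0.006,0.113,0,-0.5],
    [-0.004,0.006,0.113,0,-0.5],
  ],
)

```text
time: 14.25
eef_pos: [0.4521, 0.3718, 0.0249]
tcp_rot: [0.67, 0.742, 0.001, 0.0]
contact_force: [-0.2, -0.9, 5.2]
opening: 0.436
finger_force: 42.8
```

>>> send_rows(
  steps=[
    [0,0,-0.03,0,-0.5],
    [0,0,-0.08,0,-0.5],
    [0,0,-0.13,0,-0.5],
    [0,0,-0.16,0,-0.5],
    [0,0,-0.16,0,-0.5],
    [0,0,-0.16,0,-0.5],
  ],
)

```text
time: 14.85
eef_pos: [0.4508, 0.3711, 0.1833]
tcp_rot: [0.67, 0.742, 0.0, 0.0]
contact_force: [-0.2, -0.9, -2.3]
opening: 0.439
finger_force: 42.1
```

Run:
```python
from h import *
C=np.load('case.npy'); st(); blk(350,400,205,250)
w=c2w(C,[-.004,.060,.18])[0]; tool(w,89.5); w=c2w(C,[-.004,.13,.18])[0]; tool(w,89.5)
```

```text
t 14.85 p [0.4508 0.3711 0.1833] F [-0.2 -0.9 -2.3] op 0.439 ff 42.1 q [ 0.52  0.14  1.86 -0.    1.15  0.41]
tool x [-0.102  0.995  0.   ] y [0.995 0.102 0.   ] z [ 0.  0. -1.]
blk 413 [ 0.5669 -0.3862] [ 567.2 -386.8] [ 37.4 109.1] short-axis yaw 10.3
shift mm [-372.3  101.4    1.7] turn -83.64336217882229
shift mm [-302.7  109.1    1.6] turn -83.64336217882229
```

>>> send_rows(
  steps=[
    [-0.03,0.01,0,-8,-0.5],
    [-0.06,0.02,0,-16,-0.5],
    [-0.09,0.035,0,-24,-0.5],
    [-0.12,0.045,0,-32,-0.5],
    [-0.15,0.055,0,-40,-0.5],
    [-0.18,0.065,0,-48,-0.5],
    [-0.21,0.075,0,-56,-0.5],
    [-0.24,0.085,0,-64,-0.5],
    [-0.27,0.095,0,-72,-0.5],
    [-0.29,0.105,0,-80,-0.5],
    [-0.301,0.11,0,-83.6,-0.5],
    [-0.301,0.11,0,-83.6,-0.5],
  ],
)

```text
time: 16.1
eef_pos: [0.5903, 0.0815, 0.18]
tcp_rot: [0.006, 1.0, -0.0, -0.003]
contact_force: [-0.4, 0.0, -1.9]
opening: 0.434
finger_force: 42.0
```

Run:
```python
from h import *
C=np.load('case.npy'); st()
w=c2w(C,[0,.131,.033])[0]; tool(w,89.5)
```

```text
t 16.1 p [0.5903 0.0815 0.18  ] F [-0.4  0.  -1.9] op 0.434 ff 42.0 q [-0.03  0.17  1.83 -0.    1.15 -1.59]
tool x [-1.     0.012  0.005] y [ 0.012  1.    -0.   ] z [-0.005 -0.    -1.   ]
shift mm [-3.90e+00  1.00e-01  1.47e+02] turn -0.19069282216237582
```

>>> send_rows(
  steps=[
    [-0.003,0,0.03,0,-0.5],
    [-0.003,0,0.06,0,-0.5],
    [-0.003,0,0.09,0,-0.5],
    [-0.003,0,0.115,0,-0.5],
    [-0.003,0,0.13,0,-0.5],
    [-0.003,0,0.142,0,-0.5],
    [-0.003,0,0.148,0,-0.5],
    [-0.003,0,0.149,0,-0.5],
    [-0.003,0,0.149,0,-0.5],
  ],
)

```text
time: 17.0
eef_pos: [0.5949, 0.083, 0.0352]
tcp_rot: [0.005, 1.0, -0.0, 0.001]
contact_force: [0.9, -0.2, -0.7]
opening: 0.434
finger_force: 42.1
```

>>> send_rows(
  steps=[
    [0,0,0.002,0,-0.5],
    [0,0,0.004,0,-0.5],
    [0,0,0.005,0,-0.5],
    [0,0,0.005,0,-0.5],
  ],
)

```text
time: 17.4
eef_pos: [0.5945, 0.0829, 0.0299]
tcp_rot: [0.005, 1.0, -0.0, 0.0]
contact_force: [-0.1, 0.4, 0.7]
opening: 0.433
finger_force: 42.3
```

>>> send_rows(
  steps=[
    [0,0,0.001,0,0.05],
    [0,0,0.001,0,0.12],
    [0,0,0.001,0,0.12],
    [0,0,-0.03,0,0.12],
    [0,0,-0.08,0,0.12],
    [0,0,-0.13,0,0.12],
    [0,0,-0.18,0,0.3],
    [0,0,-0.2,0,0.5],
    [0,0,-0.2,0,0.6],
  ],
)

```text
time: 18.3
eef_pos: [0.5967, 0.083, 0.2349]
tcp_rot: [0.005, 1.0, -0.0, 0.005]
contact_force: [1.0, -0.7, -0.1]
opening: 0.798
finger_force: 0.0
```

Run:
```python
from h import *
C=np.load('case.npy'); st(); blk(350,400,205,250); tool([.567,-.3865,.14],11)
im=snap('scene','s5'); a=cv2.resize(im[100:260,190:350],None,fx=3,fy=3,interpolation=2); cv2.imwrite('pics/s5c.png',a[:,:,::-1])
```

```text
t 18.3 p [0.5967 0.083  0.2349] F [ 1.  -0.7 -0.1] op 0.798 ff 0.0 q [-0.03  0.13  1.77  0.    1.23 -1.59]
tool x [-1.     0.009 -0.01 ] y [ 0.009  1.    -0.   ] z [ 0.01 -0.   -1.  ]
blk 436 [ 0.566  -0.3868] [ 565.  -387.2] [ 41.9 109. ] short-axis yaw 10.4
shift mm [  24.1 -469.7   91.4] turn 78.46143069239216
```

View pics/s5c.png

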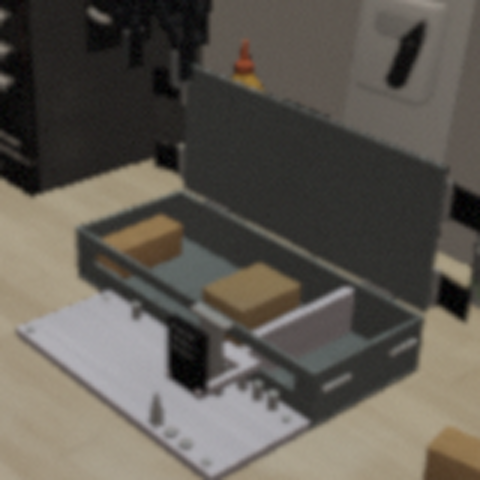

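The block at (140,243) and the box at (250,290) both lie flat in the bay, with a clear gap between them.

>>> send_rows(
  steps=[
    [0.01,-0.04,0,7,0.6],
    [0.02,-0.085,0,14,0.6],
    [0.02,-0.13,0,21,0.6],
    [0.02,-0.175,0,28,0.6],
    [0.02,-0.22,0,35,0.6],
    [0.02,-0.265,0,43,0.6],
    [0.02,-0.31,0,51,0.6],
    [0.02,-0.355,0,59,0.6],
    [0.022,-0.4,0.02,67,0.6],
    [0.024,-0.44,0.05,75,0.6],
    [0.025,-0.47,0.09,78.5,0.6],
    [0.025,-0.47,0.1,78.5,0.6],
  ],
)

```text
time: 19.6
eef_pos: [0.5599, -0.3874, 0.1194]
tcp_rot: [0.638, 0.77, 0.0, -0.007]
contact_force: [0.2, 0.3, -1.2]
opening: 0.804
finger_force: 0.0
```

Run:
```python
from h import *
st(); tool([.5665,-.3865,.018],11)
```

```text
t 19.6 p [ 0.5599 -0.3874  0.1194] F [ 0.2  0.3 -1.2] op 0.804 ff 0.0 q [-0.75  0.42  1.64 -0.    1.1  -0.94]
tool x [-0.185  0.983  0.011] y [ 0.983  0.185 -0.009] z [-0.011  0.009 -1.   ]
shift mm [ -1.5   7.5 101.3] turn -0.32827737920928257
```

>>> send_rows(
  steps=[
    [-0.002,0.005,0.03,0,0.6],
    [-0.002,0.005,0.06,0,0.6],
    [-0.002,0.005,0.085,0,0.6],
    [-0.002,0.005,0.095,0,0.6],
    [-0.002,0.005,0.098,0,0.6],
    [-0.002,0.005,0.098,0,0.6],
    [-0.002,0.005,0.098,0,0.1],
    [-0.002,0.005,0.098,0,-0.2],
    [-0.002,0.005,0.098,0,-0.5],
    [-0.002,0.005,0.098,0,-0.5],
    [-0.002,0.005,0.098,0,-0.5],
  ],
)

```text
time: 20.7
eef_pos: [0.5711, -0.3887, 0.0335]
tcp_rot: [0.636, 0.771, -0.0, 0.002]
contact_force: [0.2, 0.3, 6.2]
opening: 0.434
finger_force: 42.1
```

>>> send_rows(
  steps=[
    [0,0,-0.03,0,-0.5],
    [0,0,-0.08,0,-0.5],
    [0,0,-0.13,0,-0.5],
    [0,0,-0.17,0,-0.5],
    [0,0,-0.17,0,-0.5],
    [0,0,-0.17,0,-0.5],
  ],
)

```text
time: 21.3
eef_pos: [0.5703, -0.388, 0.2027]
tcp_rot: [0.636, 0.771, -0.0, 0.001]
contact_force: [0.1, -0.3, -2.2]
opening: 0.434
finger_force: 41.4
```

Run:
```python
from h import *
C=np.load('case.npy'); st()
w=c2w(C,[0,.062,.19])[0]; tool(w,89.5)
```

```text
t 21.3 p [ 0.5703 -0.388   0.2027] F [ 0.1 -0.3 -2.2] op 0.434 ff 41.4 q [-0.74  0.35  1.57  0.    1.22 -0.94]
tool x [-0.19   0.982 -0.002] y [0.982 0.19  0.001] z [ 0.002 -0.002 -1.   ]
shift mm [389.   98.2  12.1] turn -78.54220635667855
```

>>> send_rows(
  steps=[
    [0.035,0.009,0,-7,-0.5],
    [0.07,0.018,0,-14,-0.5],
    [0.105,0.027,0,-21,-0.5],
    [0.14,0.036,0,-28,-0.5],
    [0.175,0.045,0,-35,-0.5],
    [0.21,0.054,0,-42,-0.5],
    [0.245,0.063,0,-49,-0.5],
    [0.28,0.072,0,-56,-0.5],
    [0.315,0.081,0,-63,-0.5],
    [0.35,0.09,0,-70,-0.5],
    [0.385,0.097,0,-77,-0.5],
    [0.389,0.098,0,-78.5,-0.5],
  ],
)

```text
time: 22.5
eef_pos: [0.5902, 0.0165, 0.198]
tcp_rot: [0.002, 1.0, 0.001, -0.003]
contact_force: [-0.1, -0.7, -0.5]
opening: 0.432
finger_force: 41.4
```

Run:
```python
from h import *
C=np.load('case.npy'); st()
w=c2w(C,[0,.0615,.0395])[0]; tool(w,89.5)
```

```text
t 22.5 p [0.5902 0.0165 0.198 ] F [-0.1 -0.7 -0.5] op 0.432 ff 41.4 q [-0.14  0.14  1.82  0.    1.18 -1.71]
tool x [-1.     0.003  0.006] y [0.003 1.    0.002] z [-0.006  0.002 -1.   ]
shift mm [ -3.5  -4.7 158.4] turn 0.312279564715368
```

>>> send_rows(
  steps=[
    [-0.001,0,0,0,-0.5],
    [-0.001,0,0.04,0,-0.5],
    [-0.001,0,0.08,0,-0.5],
    [-0.001,0,0.11,0,-0.5],
    [-0.001,0,0.13,0,-0.5],
    [-0.001,0,0.143,0,-0.5],
    [-0.001,0,0.15,0,-0.5],
    [-0.001,0,0.154,0,-0.5],
    [-0.001,0,0.154,0,-0.5],
  ],
)

```text
time: 23.4
eef_pos: [0.5937, 0.0124, 0.0476]
tcp_rot: [0.005, 1.0, -0.0, 0.0]
contact_force: [0.1, -0.5, -1.0]
opening: 0.435
finger_force: 41.4
```

>>> send_rows(
  steps=[
    [0,0,0.004,0,-0.5],
    [0,0,0.007,0,-0.5],
    [0,0,0.009,0,-0.5],
    [0,0,0.009,0,-0.5],
  ],
)

```text
time: 23.8
eef_pos: [0.5935, 0.0128, 0.0386]
tcp_rot: [0.005, 1.0, -0.0, 0.0]
contact_force: [-0.5, 0.5, -0.6]
opening: 0.43
finger_force: 41.4
```

>>> send_rows(
  steps=[
    [0,0,0.001,0,0.05],
    [0,0,0.001,0,0.12],
    [0,0,0.001,0,0.12],
    [0,0,-0.03,0,0.12],
    [0,0,-0.08,0,0.12],
    [0,0,-0.13,0,0.12],
    [0,0,-0.18,0,-0.3],
    [0,0,-0.22,0,-0.8],
    [0,0,-0.25,0,-1],
    [0,0,-0.25,0,-1],
  ],
)

```text
time: 24.8
eef_pos: [0.5958, 0.0125, 0.2953]
tcp_rot: [0.005, 1.0, -0.001, 0.006]
contact_force: [0.6, -1.2, 0.6]
opening: 0.002
finger_force: 0.0
```

Run:
```python
from h import *
C=np.load('case.npy'); st()
im=snap('scene','s6'); a=cv2.resize(im[80:260,190:370],None,fx=3,fy=3,interpolation=2); cv2.imwrite('pics/s6c.png',a[:,:,::-1])
for o in ((0,0),(.03,0)): print()
w=c2w(C,[.12,0,.28])[0]; tool(w)
# lid top edge from top cam: front edge ends at crop (85,25),(565,155)
im0=T
for u in((85,22),(565,152)):
  print([w2c(C,onz('top',T(*u),z)).round(3).tolist() for z in(.2,.215)])
print('scene',[w2c(C,onz('scene',S(*u),.215)).round(3).tolist() for u in((250,25),(597,165))])
```

```text
t 24.8 p [0.5958 0.0125 0.2953] F [ 0.6 -1.2  0.6] op 0.002 ff 0.0 q [-0.15  0.07  1.72  0.    1.34 -1.71]
tool x [-1.     0.009 -0.012] y [ 0.009  1.    -0.002] z [ 0.012 -0.002 -1.   ]


shift mm [-118.3  -61.8   12.6] turn None
[[[0.09, 0.179, 0.2]], [[0.083, 0.176, 0.215]]]
[[[0.089, -0.179, 0.2]], [[0.083, -0.177, 0.215]]]
scene [[[0.076, 0.175, 0.215]], [[0.075, -0.18, 0.215]]]
```

View pics/s6c.png

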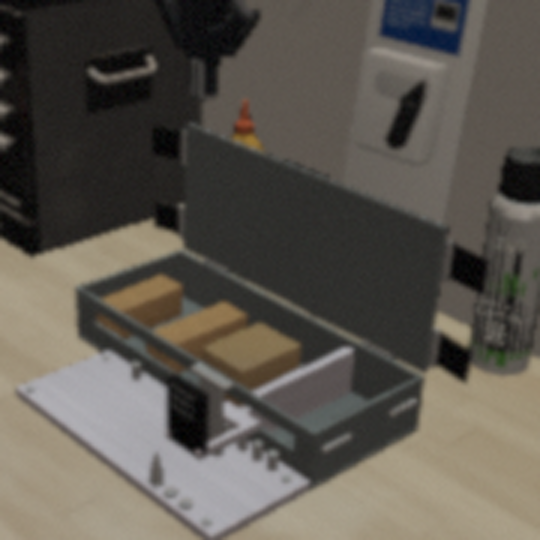

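All three items lie side by side on the bay floor at (140,290), (200,325) and (255,350). The lid is upright, with its edge running from (190,125) to (445,230).

>>> send_rows(
  steps=[
    [-0.04,0,0,0,-1],
    [-0.08,0,0,0,-1],
    [-0.112,0,0,0,-1],
    [-0.112,0,0,0,-1],
    [-0.112,0,0.04,0,-1],
    [-0.112,0,0.07,0,-1],
    [-0.112,0,0.09,0,-1],
    [-0.112,0,0.1,0,-1],
    [-0.112,0,0.1,0,-1],
  ],
)

```text
time: 25.75
eef_pos: [0.7033, 0.0119, 0.185]
tcp_rot: [0.005, 1.0, 0.0, -0.003]
contact_force: [-0.6, 0.4, 0.2]
opening: 0.002
finger_force: 0.0
```

Run:
```python
from h import *
C=np.load('case.npy'); s,e=st(); print(w2c(C,s["eef_pos"]))
```

```text
t 25.75 p [0.7033 0.0119 0.185 ] F [-0.6  0.4  0.2] op 0.002 ff 0.0 q [-0.13  0.39  1.54 -0.    1.21 -1.69]
tool x [-1.     0.009  0.006] y [0.009 1.    0.001] z [-0.006  0.001 -1.   ]
[[0.11048314 0.06223504 0.18503884]]
```

>>> send_rows(
  steps=[
    [0.02,0,0,0,-1],
    [0.04,0,0,0,-1],
    [0.06,0,0,0,-1],
    [0.085,0,0,0,-1],
    [0.1,0,0.007,0,-1],
    [0.116,0,0.016,0,-1],
    [0.129,0,0.028,0,-1],
    [0.14,0,0.04,0,-1],
    [0.151,0,0.055,0,-1],
    [0.16,0,0.071,0,-1],
  ],
)

```text
time: 26.75
eef_pos: [0.5467, 0.0129, 0.1197]
tcp_rot: [0.005, 1.0, -0.0, 0.003]
contact_force: [0.4, 0.9, 0.1]
opening: -0.003
finger_force: 0.4
```

Run:
```python
from h import *
C=np.load('case.npy'); s,e=st(); print(w2c(C,s["eef_pos"]))
im=snap('scene','s7'); a=cv2.resize(im[80:260,190:370],None,fx=3,fy=3,interpolation=2); cv2.imwrite('pics/s7c.png',a[:,:,::-1])
```

```text
t 26.75 p [0.5467 0.0129 0.1197] F [0.4 0.9 0.1] op -0.003 ff 0.4 q [-0.16  0.14  1.99  0.    1.01 -1.72]
tool x [-1.     0.009 -0.006] y [ 0.009  1.    -0.001] z [ 0.006 -0.001 -1.   ]
[[-0.04608977  0.06201748  0.11969917]]
```

View pics/s7c.png

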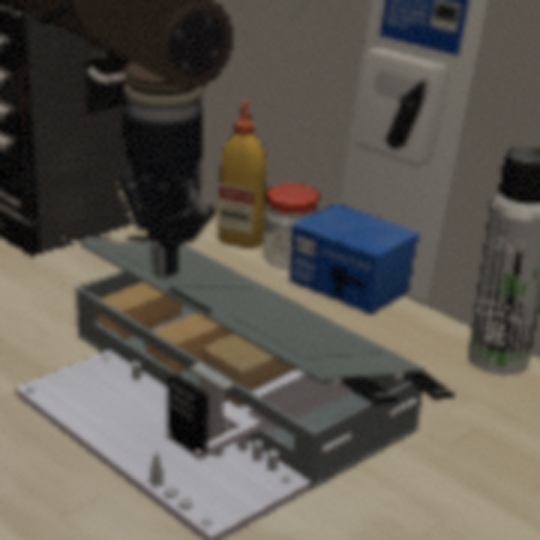

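The lid is nearly closed, with its front edge running from (85,240) to (330,380) in the crop. I'll carry on pressing it down.

>>> send_rows(
  steps=[
    [0.005,0,0.012,0,-1],
    [0.008,0,0.024,0,-1],
    [0.01,0,0.032,0,-1],
    [0.01,0,0.038,0,-1],
    [0.01,0,0.042,0,-1],
    [0.01,0,0.042,0,-1],
    [0.01,0,0.042,0,-1],
  ],
)

```text
time: 27.5
eef_pos: [0.5351, 0.0133, 0.0784]
tcp_rot: [0.004, 1.0, -0.0, -0.002]
contact_force: [-11.0, 0.2, 18.2]
opening: 0.001
finger_force: 9.4
```

>>> send_rows(
  steps=[
    [0,0,-0.04,0,-1],
    [0,0,-0.08,0,-1],
    [0,0.04,-0.09,0,-1],
    [0,0.08,-0.09,0,-1],
    [0,0.12,-0.09,0,-1],
    [0,0.145,-0.09,0,-1],
    [0,0.145,-0.09,0,-1],
  ],
)

```text
time: 28.2
eef_pos: [0.5366, 0.1609, 0.1652]
tcp_rot: [0.003, 1.0, 0.0, 0.0]
contact_force: [0.0, 0.1, -0.2]
opening: -0.0
finger_force: 0.0
```

Run:
```python
from h import *
C=np.load('case.npy'); s,e=st(); print(w2c(C,s["eef_pos"]))
im=snap('top','t8'); a=cv2.resize(im[110:270,205:385],None,fx=3.5,fy=3.5,interpolation=2); cv2.imwrite('pics/t8c.png',a[:,:,::-1])
w=c2w(C,[-.045,.209,.1])[0]; tool(w)
```

```text
t 28.2 p [0.5366 0.1609 0.1652] F [ 0.   0.1 -0.2] op -0.0 ff 0.0 q [ 0.11  0.11  1.93  0.    1.11 -1.46]
tool x [-1.     0.005 -0.   ] y [0.005 1.    0.001] z [ 0.     0.001 -1.   ]
[[-0.05743     0.20993837  0.16522754]]
shift mm [-12.4   0.6  65.1] turn None
```

View pics/t8c.png

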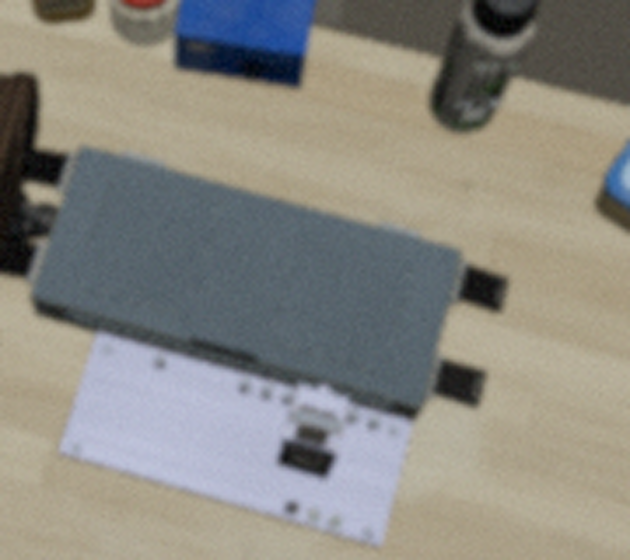

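The lid is shut, and all four clips still stick out sideways. The right pair are at (485,290) and (460,383).

>>> send_rows(
  steps=[
    [-0.012,0.003,0.03,0,-1],
    [-0.012,0.003,0.06,0,-1],
    [-0.012,0.003,0.08,0,-1],
    [-0.012,0.003,0.095,0,-1],
    [-0.012,0.003,0.11,0,-1],
    [-0.012,0.003,0.122,0,-1],
    [-0.012,0.003,0.122,0,-1],
    [-0.012,-0.001,0.122,0,-1],
    [-0.012,-0.004,0.122,0,-1],
    [-0.012,-0.006,0.122,0,-1],
  ],
)

```text
time: 29.25
eef_pos: [0.5484, 0.1554, 0.0434]
tcp_rot: [0.007, 1.0, 0.004, 0.001]
contact_force: [1.2, 19.0, -5.4]
opening: -0.004
finger_force: 9.6
```

>>> send_rows(
  steps=[
    [0,0.01,0,0,-1],
    [0,0.012,-0.04,0,-1],
    [0,0.012,-0.08,0,-1],
    [-0.04,0.012,-0.09,0,-1],
    [-0.09,0.012,-0.09,0,-1],
    [-0.09,0.01,-0.09,0,-1],
    [-0.09,0.01,-0.06,0,-1],
    [-0.09,0.01,-0.04,0,-1],
    [-0.09,0.01,-0.025,0,-1],
    [-0.09,0.01,-0.01,0,-1],
    [-0.09,0.01,0,0,-1],
    [-0.09,0.01,0,0,-1],
  ],
)

```text
time: 30.45
eef_pos: [0.6377, 0.1614, 0.0419]
tcp_rot: [0.005, 1.0, -0.0, -0.001]
contact_force: [0.1, -0.3, -0.6]
opening: 0.001
finger_force: 0.0
```

>>> send_rows(
  steps=[
    [0,-0.004,0,0,-1],
    [0,-0.007,0,0,-1],
    [0,-0.01,0,0,-1],
    [0,-0.01,0,0,-1],
  ],
)

```text
time: 30.85
eef_pos: [0.6385, 0.1547, 0.0435]
tcp_rot: [0.006, 1.0, 0.003, 0.001]
contact_force: [0.6, 13.4, -3.8]
opening: 0.003
finger_force: 6.1
```

>>> send_rows(
  steps=[
    [0,0.01,0,0,-1],
    [0,0.012,-0.04,0,-1],
    [0,0.012,-0.08,0,-1],
    [0,0.01,-0.12,0,-1],
    [0,-0.04,-0.13,0,-1],
    [0,-0.09,-0.13,0,-1],
    [0,-0.14,-0.13,0,-1],
    [0,-0.19,-0.13,0,-1],
    [0,-0.24,-0.13,0,-1],
    [0,-0.29,-0.13,0,-1],
    [0,-0.34,-0.13,0,-1],
    [0,-0.39,-0.13,0,-1],
  ],
)

```text
time: 32.05
eef_pos: [0.6345, -0.2406, 0.1745]
tcp_rot: [0.005, 1.0, -0.001, 0.0]
contact_force: [0.5, -0.3, -0.1]
opening: -0.001
finger_force: 0.0
```

Run:
```python
from h import *
C=np.load('case.npy'); s,e=st()
tool(c2w(C,[.045,-.215,.044])[0],89.5);tool(c2w(C,[-.045,-.215,.044])[0],89.5)
```

```text
t 32.05 p [ 0.6345 -0.2406  0.1745] F [ 0.5 -0.3 -0.1] op -0.001 ff 0.0 q [-0.51  0.35  1.62 -0.    1.17 -2.07]
tool x [-1.     0.01  -0.001] y [ 0.01   1.    -0.002] z [ 0.001 -0.002 -1.   ]
shift mm [ -1.2 -23.9 130.5] turn -0.054253302078379306
shift mm [ 88.8 -24.  130.5] turn -0.054253302078379306
```

>>> send_rows(
  steps=[
    [-0.001,-0.022,0,0,-1],
    [-0.001,-0.022,0.03,0,-1],
    [-0.001,-0.022,0.06,0,-1],
    [-0.001,-0.022,0.085,0,-1],
    [-0.001,-0.022,0.1,0,-1],
    [-0.001,-0.022,0.115,0,-1],
    [-0.001,-0.022,0.13,0,-1],
    [-0.001,-0.022,0.13,0,-1],
    [-0.001,-0.018,0.13,0,-1],
    [-0.001,-0.014,0.13,0,-1],
    [-0.001,-0.011,0.13,0,-1],
    [-0.001,-0.011,0.13,0,-1],
  ],
)

```text
time: 33.25
eef_pos: [0.6361, -0.252, 0.044]
tcp_rot: [0.004, 1.0, -0.004, 0.001]
contact_force: [0.0, -11.0, -5.2]
opening: 0.002
finger_force: 5.4
```

>>> send_rows(
  steps=[
    [0,-0.01,0,0,-1],
    [0,-0.012,-0.04,0,-1],
    [0,-0.012,-0.08,0,-1],
    [0.04,-0.012,-0.09,0,-1],
    [0.09,-0.012,-0.09,0,-1],
    [0.09,-0.01,-0.09,0,-1],
    [0.09,-0.01,-0.06,0,-1],
    [0.09,-0.01,-0.04,0,-1],
    [0.09,-0.01,-0.025,0,-1],
    [0.09,-0.01,-0.01,0,-1],
    [0.09,-0.01,0,0,-1],
    [0.09,-0.01,0,0,-1],
  ],
)

```text
time: 34.45
eef_pos: [0.5453, -0.2574, 0.0418]
tcp_rot: [0.005, 1.0, 0.001, -0.001]
contact_force: [0.3, 0.3, -0.1]
opening: 0.003
finger_force: 0.0
```

>>> send_rows(
  steps=[
    [0,0.004,0,0,-1],
    [0,0.007,0,0,-1],
    [0,0.01,0,0,-1],
    [0,0.01,0,0,-1],
  ],
)

```text
time: 34.85
eef_pos: [0.546, -0.251, 0.0441]
tcp_rot: [0.004, 1.0, -0.004, 0.001]
contact_force: [-0.9, -12.1, -5.0]
opening: -0.002
finger_force: 5.7
```

>>> send_rows(
  steps=[
    [0,-0.01,0,0,-1],
    [0,-0.012,-0.04,0,-1],
    [0,-0.012,-0.08,0,-1],
    [0,-0.03,-0.12,0,-1],
    [0,-0.08,-0.15,0,-1],
    [0,-0.12,-0.15,0,-1],
    [0,-0.15,-0.15,0,-1],
    [0,-0.15,-0.15,0,-1],
  ],
)

```text
time: 35.65
eef_pos: [0.5441, -0.4012, 0.1944]
tcp_rot: [0.007, 1.0, -0.001, 0.001]
contact_force: [0.2, 0.1, 0.4]
opening: 0.0
finger_force: 0.0
```

Run:
```python
from h import *
st(); im=snap('top','t9'); im2=snap('scene','s9')
a=cv2.resize(im[120:260,205:345],(400,400),interpolation=2); b=cv2.resize(im2[130:270,200:340],(400,400),interpolation=2)
cv2.imwrite('pics/fin.png',np.hstack([a,b])[:,:,::-1])
```

```text
t 35.65 p [ 0.5441 -0.4012  0.1944] F [0.2 0.1 0.4] op 0.0 ff 0.0 q [-0.79  0.32  1.61  0.    1.2  -2.34]
tool x [-1.     0.013 -0.002] y [ 0.013  1.    -0.001] z [ 0.002 -0.001 -1.   ]
```

View pics/fin.png

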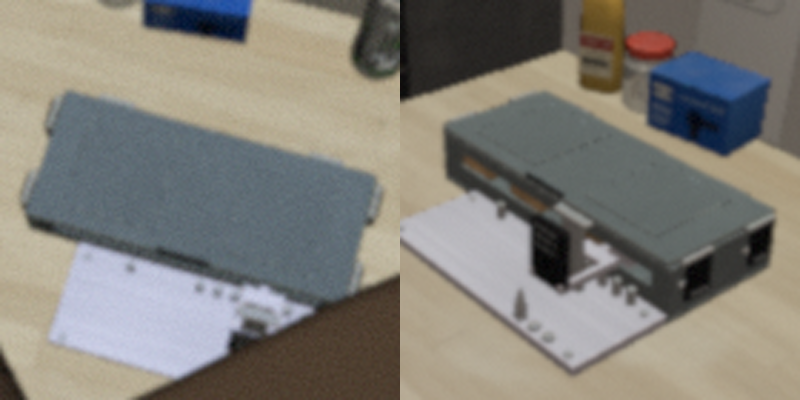

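The lid is shut, and the right clips hang flat at (698,278) and (758,243). The left clips are no longer sticking out at (50,115) and (28,190), and the handle is in line with the cone.

```bash
python3 -c "
from plant import ctrl; print(ctrl.sign_off())"
```

```text
the job is handed in; nothing more can be done
None
```

I handed the job in at about 36 s: the divider is locked at the pointer's notch, two blocks and the screw box lie side by side in the bay, the lid is shut and all four clips are down; no verdict came back.

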